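Change the nozzle of the under-board heater

TASK

Change the nozzle on the cold under-board hot-air heater: lift the spring collar, turn it to its open notch and let it down, take out the large square nozzle, then set the round nozzle from the rack into the heater and lock it with the collar, fully down in its locked notch. Put the large square nozzle, and every other nozzle that was left standing on the bench, back in the rack, each fully down in the holder whose label shows the outline of its mouth. Leave the bottle, the solder, the cutters and the tweezers where they are.

Things in the scene. Friction and masses are not known exactly. Their poses are not given: they have to be found in the camera images.
- heater: Heater: grey box 150 x 130 x 56 mm on the bench, control panel on its front (-x side), origin under its middle, z up. On top a flat round base 88 mm across (upper face 64 mm above the bench), and on it an upright outlet with a 35 mm bore, 20 mm deep, and the spring collar round it.
- seat (a point): On the bore's axis at the outlet's upper face, 84 mm above the bench; axes as the heater's. A fitted nozzle has its spigot in the bore, flange and ears on this face, its hood point 26 mm above this point, its ears along the heater's x axis (either way round).
- collar_grip (a point): Spring collar: knurled aluminium sleeve round the outlet, 60 mm across, 28 mm high, coaxial with the seat; lower edge 64 mm above the bench when down. Point: on its axis, 16 mm above its lower edge, moving with it. A fitted nozzle's hood stands up out of it to 55 mm above its lower edge, at most 48 mm across.
- collar_lug (a point): One of two opposite inward lugs at the collar's upper rim, 19 mm wide, 41 mm apart. Locked, they lie along the heater's x axis, 0.6 mm above the nozzle's ears. Open, they are turned 70 degrees away and a nozzle goes straight out or in, provided its ears are within 15 degrees of the heater's x axis.
- collar_tab (a point): Small tab at the collar's lower edge on the front side, out to 36 mm from the axis. It sits in one of two notches in a low toothed arc (4 mm high, 31 to 37 mm from the axis): the notch by a filled white dot (left, seen from the heater's front) is locked, the one by an open white ring (right) is open.
- collar_lift (a joint): Lift of the collar along its upright axis, 0 (down) to 0.008 m. A spring presses it down, with its weight 6 N at 0 and 9 N at full lift. From 0.0045 m its tab clears the tooth and it can turn; let go over a notch it springs down, let go part way round it stays up on the tooth.
- collar_turn (a joint): Turn of the collar: 0 = locked notch, 1.22 rad = open notch, growing counter-clockwise seen from above. It turns easily when lifted; when down the tooth stops it after a few degrees of play.
- nozzle_bigsq: Large square nozzle; origin at the middle of its foot, z up. All nozzles: plain steel, 47 mm tall, 70 to 120 g; round spigot 32 mm across, 12 mm long, with a tapered foot; 36 mm flange 3.4 mm thick with two ears, 10 mm wide, out to 47 mm across along its +x and -x; neck; open-mouthed hood from 29 to 47 mm above the foot.
- hood_round (a point): Round nozzle: round hood 26 mm across. Starts in its holder in the rack, ears within 0.5 rad of the holder's x axis. Point: middle of the hood, on the nozzle's axis, 38 mm above its foot; z up, ears along x.
- hood_bigsq (a point): Large square nozzle: square hood 32 x 32 mm. Starts in the heater, locked under the collar. Point: middle of the hood, on the nozzle's axis, 38 mm above its foot; z up, ears along x.
- hood_smallsq (a point): Small square nozzle: small square hood 18 x 18 mm. If present, it stands on the bench at the start. Point: middle of the hood, on the nozzle's axis, 38 mm above its foot; z up, ears along x.
- hood_oblong (a point): Oblong nozzle: oblong hood, 34 mm along its x, 15 mm along its y. If present, it stands on the bench at the start. Point: middle of the hood, on the nozzle's axis, 38 mm above its foot; z up, ears along x.
- hood_twin (a point): Twin-blade nozzle: hood of two parallel blades with a gap between, each 34 mm along its x and 9 mm thick, 26 mm over both along its y. If present, it stands on the bench at the start. Point: middle of the hood, on the nozzle's axis, 38 mm above its foot; z up, ears along x.
- hood_frame (a point): Square-frame nozzle: square hood 26 x 26 mm, closed in the middle by a 15 mm square core, open as a slot round it. If present, it stands on the bench at the start. Point: middle of the hood, on the nozzle's axis, 38 mm above its foot; z up, ears along x.
- pocket_round (a point): Holder of the round nozzle. Point: centre of its pocket's mouth, level with the block's top, z up. Holders: black blocks 92 x 66 mm, top 20 mm above the bench; in front (-x) a white label with the nozzle's outline in black, true to size, 41 mm from this point; behind it a round pocket 36 mm wide, 12.5 mm deep. Stored, flange on the block, the hood point is 26 mm above this.
- pocket_bigsq (a point): Holder of the large square nozzle. Point: centre of its pocket's mouth, level with the block's top, z up. The six holders stand on a low aluminium tray, 202 x 216 mm, in two rows of three (69.5 mm apart in a row, along this point's y; 95 mm from row to row, along its x); which stands where varies.
- pocket_smallsq (a point): Holder of the small square nozzle. Point: centre of its pocket's mouth, level with the block's top, z up. Holder as for the round nozzle.
- pocket_oblong (a point): Holder of the oblong nozzle. Point: centre of its pocket's mouth, level with the block's top, z up. Holder as for the round nozzle.
- pocket_twin (a point): Holder of the twin-blade nozzle. Point: centre of its pocket's mouth, level with the block's top, z up. Holder as for the round nozzle.
- pocket_frame (a point): Holder of the square-frame nozzle. Point: centre of its pocket's mouth, level with the block's top, z up. Holder as for the round nozzle.
- flux: small amber dropper bottle, 37 mm wide, 92 mm high, standing on the bench; origin at the middle of its foot; leave alone
- spool: reel of solder, 52 mm wide, 33 mm high; origin at its underside; leave alone
- cutters: side cutters lying on the bench, 106 x 52 x 12 mm; origin at their underside; leave alone
- tweezer: steel tweezers lying on the bench, 127 mm long, 9 mm high; origin at their underside; leave alone
There are look-alikes about, which are no part of the job. What is shaped like the part that bears hood_smallsq but red is not meant. What is shaped like the part that bears hood_twin but pink is not meant.

How it is judged:
On the way, in this order (a step that is already met when the one before it is completed fails the run):
1. the collar is down in its open notch, the large square nozzle still in the heater (value of joint collar_turn above 1.1 rad and value of joint collar_lift below 0.002 m and distance between hood_bigsq and seat below 0.035 m), for 0.2 s.
2. the large square nozzle is off the heater (distance between hood_bigsq and seat above 0.07 m), for 0.1 s.
3. the round nozzle sits in the heater, the collar still open (value of joint collar_turn above 1.1 rad and value of joint collar_lift below 0.002 m and horizontal distance between hood_round and seat below 0.005 m and z of hood_round in the frame of seat below 0.0285 m and angle between hood_round's own z axis and vertical below 0.1 rad), for 0.2 s.
4. the collar is fully down in its locked notch over the round nozzle (value of joint collar_turn below 0.1 rad and value of joint collar_lift below 0.002 m and horizontal distance between hood_round and seat below 0.005 m and z of hood_round in the frame of seat below 0.0285 m and angle between hood_round's own z axis and vertical below 0.1 rad and angle between the x axis of hood_round and the x axis of seat, either way round below 0.38 rad), for 0.2 s.
At the end, for the whole second after the job is handed in: Round nozzle upright in the outlet (axis within 5 mm, flange within 2.5 mm of the seat, ears within 20 degrees of the heater's x axis), collar below 0.1 rad and 2 mm lift; each other nozzle present upright at rest in its own holder (axis within 6 mm, flange within 3 mm of the block) (all of step 4 and horizontal distance between hood_bigsq and pocket_bigsq below 0.006 m and z of hood_bigsq in the frame of pocket_bigsq below 0.029 m and angle between each of hood_bigsq, hood_smallsq, hood_oblong, hood_twin, hood_frame's own z axis and vertical below 0.12 rad and horizontal distance between hood_smallsq and pocket_smallsq below 0.006 m and z of hood_smallsq in the frame of pocket_smallsq below 0.029 m and horizontal distance between hood_oblong and pocket_oblong below 0.006 m and z of hood_oblong in the frame of pocket_oblong below 0.029 m and horizontal distance between hood_twin and pocket_twin below 0.006 m and z of hood_twin in the frame of pocket_twin below 0.029 m and horizontal distance between hood_frame and pocket_frame below 0.006 m and z of hood_frame in the frame of pocket_frame below 0.029 m); the robot touches nothing.
It fails at once if the bottle is moved by more than 3 cm (distance of flux from where it was at the start of the episode above 0.03 m).
It fails at once if the reel of solder is moved by more than 3 cm (distance of spool from where it was at the start of the episode above 0.03 m).
It fails at once if the pair of cutters is moved by more than 3 cm (distance of cutters from where it was at the start of the episode above 0.03 m).
It fails at once if the pair of tweezers is moved by more than 3 cm (distance of tweezer from where it was at the start of the episode above 0.03 m).
Of nozzle_smallsq, nozzle_oblong, nozzle_twin, nozzle_frame only 2 to 4 are there at a start; the rules pass over those that are not, and their reading is None.
At some moment in a run one of nozzle_smallsq, nozzle_oblong, nozzle_twin, nozzle_frame may be knocked a few centimetres aside while the robot is not near it.
It also fails if it takes over 210 s, if anything falls off the work surface, if the arm or the gripper's body presses on something with over 40 N, if the wrist force passes 120 N, or if a joint passes its speed limit or range.

ROBOT

A 7-joint arm with a two-finger parallel gripper is mounted at the origin on a cart in front of the work surface, level with it; the furniture and walls round the work are solid. World frame = base frame: x ahead of the robot, y to its left, z up, the work surface at z = 0. Lengths are in m, angles in rad, forces in N, time in s.
With the tool pointing down it reaches from about 0.35 to 0.9 m from the base axis. Payload 19.9 kg.
Tool frame: the origin (TCP) lies on the centre line of the jaws, within the pads' length; the fingertips stand 25 mm ahead of it and the grasp point (between the pads) lies 6 mm ahead of it; z points along the fingers, y is the line along which they close (so a half turn about z gives the same grasp; the last joint's range is limited). The gripper opens to 94 mm and grips with 3 to 60 N. Pads are 16 mm wide; open, the fingers measure 119 mm over their backs; the gripper's body (75 mm by 177 mm) begins 78 mm behind the grasp point.
Start: joints at [1.3, 0.417, -0.01, 1.614, 0.005, 1.111, -0.053], TCP at [0.142, -0.609, 0.23] pointing down, gripper open.
Joint ranges: [-2.81, 2.81], [-0.39, 2.02], [-1.27, 1.25], [0.06, 2.57], [-1.19, 4.33], [0.19, 2], [-2.82, 2.82]. Speed limits (rad/s): [1.89, 1.89, 2.39, 2.39, 3.01, 3.01, 3.01].

INTERFACE

Orientations are given as a unit quaternion [w, x, y, z].
In Python, from plant import bot gives the robot as it stands.
- The arm moves only by the shell command python3 -m pendant 'ROWS' [FORCE]. ROWS is JSON, a list of rows, each a list of 7 numbers: the shift along the tool's x, y, z in mm, then the turn, a rotation vector about the tool's x, y, z in rad, then the finger opening in mm, from 0 to 94. In form: [[tx, ty, tz, wx, wy, wz, claw], ...]. A call has 1 to 12 rows; each row shifts and turns the commanded pose from where the row before left it, along the tool's axes as they then stand; what a row does not reach is not made up. A row lasts 1/10 s, in which the tool goes at most 50 mm and 8.59 degrees, less where a joint would pass 70% of its speed; a pose out of reach is approached as far as the arm can. A call is refused whole if a number of a shift passes 50 or a number of a turn 0.15, either way. A call with a gripper value outside its range is refused whole. The fingers move at their own pace and stop on an object; FORCE is the grip in N (left out, the last holds). Time passes only in rows, so rows that do not move let the fingers close. It gives the time, the measured TCP pose, the force, the opening and the grip force at its end, in the units of the state.
- bot.get_obs(): the state, without advancing time (a new reading comes with each control period).
- bot.get_image(name): name is "scene" or "top" or "wrist"; returns a dict with "frame" (400x640x3 uint8, blue, green, red), "range_z" (400x640 float32, m along the optical axis (not along the pixel's ray), 0 where there is no reading), "camera_matrix" (3x3 intrinsics, pixels), "view" (4x4, takes a point from world to camera coordinates). Camera axes: x right, y up, looking along -z (the intrinsics and any distortion apply to the point x, -y, -z); pixel columns grow to the right and rows downward; lengths in m; the calibration is good to about 2 mm. A picture is of the moment at which its call begins.
- bot.hand_in(): hands the job in; it is judged then, once.
The state is a dict: "clock": time; "joint_positions": joint angles; "joint_vel": joint speeds; "joint_torque": joint torques, N m; "ee_pos": TCP position; "tool_rot": TCP orientation; "wrist_force": force on the tool from outside, world axes, zero at the start; "torque": the same for the moment, N m; "opening": finger opening in m; "finger_force": force on a finger pad.
Only numpy, scipy, OpenCV 4.12 (cv2) and the standard library are available. Lean on these libraries where they do the work, as an engineer would, in place of code of your own. Each camera call takes 0.05 s, during which the arm holds its last target. There are 200 camera calls.

## Working session

There is one attempt and no reset: what is moved stays moved. The work goes in short steps, Python scripts to look and compute and a shell command to move; the robot and the scene stay as the last step left them, time stands still between calls to the robot, and variables do not carry over. Pictures are saved under pics/ and viewed, at most 14 in all, crops included, and the job is handed in when it is done.

```bash
ls; mkdir -p pics; cat > h.py <<'E'
import numpy as np, cv2
from plant import bot
from scipy.spatial.transform import Rotation as R
def shot(n,save=None):
    d=bot.get_image(n)
    if save: cv2.imwrite('pics/'+save+'.png',d['frame'])
    np.savez('/tmp/'+(save or n)+'.npz',**d)
    return d
def load(s): return dict(np.load('/tmp/'+s+'.npz'))
def ray(d,uv):
    uv=np.atleast_2d(np.array(uv,float)); K=d['camera_matrix']; V=d['view']
    c=np.c_[(uv[:,0]-K[0,2])/K[0,0],-(uv[:,1]-K[1,2])/K[1,1],-np.ones(len(uv))]
    Rm=V[:3,:3]; o=-Rm.T@V[:3,3]
    return o,c@Rm
def onz(d,uv,z):
    o,r=ray(d,uv); t=(z-o[2])/r[:,2]; return o+r*t[:,None]
def cloud(d):
    h,w=d['range_z'].shape; u,v=np.meshgrid(np.arange(w),np.arange(h))
    o,r=ray(d,np.c_[u.ravel(),v.ravel()]); return (o+r*d['range_z'].reshape(-1,1)).reshape(h,w,3)
def pix(d,p):
    p=np.atleast_2d(p); c=p@d['view'][:3,:3].T+d['view'][:3,3]; K=d['camera_matrix']
    return np.c_[K[0,2]+K[0,0]*c[:,0]/-c[:,2],K[1,2]-K[1,1]*c[:,1]/-c[:,2]]
def pose():
    s=bot.get_obs(); q=s['tool_rot']; return np.array(s['ee_pos']),R.from_quat([q[1],q[2],q[3],q[0]]).as_matrix(),s
E
python3 - <<'E'
from h import *
s=bot.get_obs();print(s)
for n in('top','scene'):
    d=shot(n,n+'0'); print(n,d['camera_matrix'].tolist(),d['view'].round(3).tolist(),(d['range_z']>0).mean())
E
```

```text
pics
{'clock': 0.0, 'joint_positions': array([ 1.30048069,  0.41795565, -0.01030335,  1.61419134,  0.00466703,
        1.11066713, -0.05300579]), 'joint_vel': array([-0.00067282, -0.0001288 ,  0.00032334, -0.00158861, -0.00016471,
        0.00125578, -0.00035075]), 'joint_torque': array([ 1.11625013e-03, -8.51243377e+01,  6.39098827e-01, -4.26004100e+01,
       -4.88529587e-02,  1.84887566e-02,  9.42081647e-05]), 'ee_pos': array([ 0.14168489, -0.60837131,  0.22982947]), 'tool_rot': array([-5.90586420e-04,  9.93463058e-01,  1.14152506e-01, -9.83567578e-05]), 'wrist_force': array([ 0.12926436,  0.51719226, -0.32476907]), 'torque': array([-0.00217087,  0.01943233, -0.00788429]), 'finger_force': 0.0, 'opening': 0.09392491640405638}
top [[445.2389398859445, 0.0, 318.31640352491934], [0.0, 445.2389398859445, 200.6178847857932], [0.0, 0.0, 1.0]] [[0.006, -1.0, 0.014, -0.093], [0.998, 0.007, 0.069, -0.523], [-0.069, 0.013, 0.998, -1.383], [0.0, 0.0, 0.0, 1.0]] 0.99612109375
scene [[376.82337936928053, 0.0, 319.87867682072914], [0.0, 376.82337936928053, 203.1120505477491], [0.0, 0.0, 1.0]] [[-0.87, -0.493, -0.011, 0.422], [0.291, -0.531, 0.796, -0.258], [-0.398, 0.69, 0.605, -0.775], [0.0, 0.0, 0.0, 1.0]] 0.99590234375
```

View pics/top0.png

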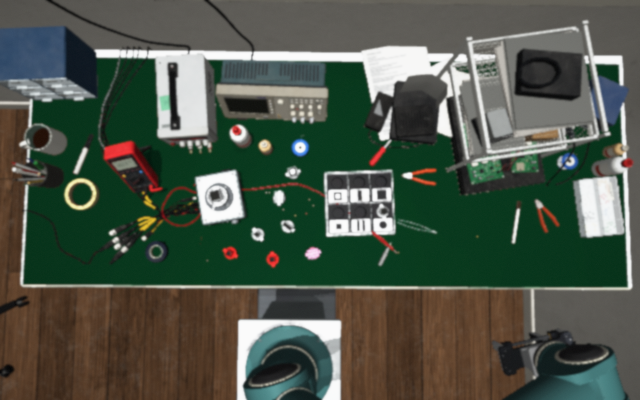

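View pics/scene0.png

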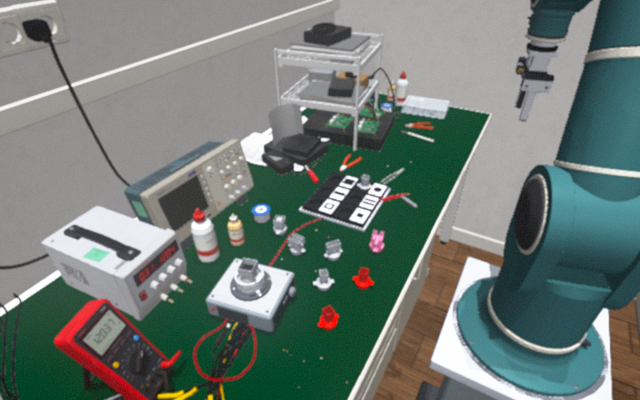

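Top view: heater at (218,196), rack at (360,203), and four grey nozzles at (293,173), (278,197), (258,234) and (288,226). There are also red and pink decoys. I'll zoom in.

```bash
python3 - <<'E'
from h import *
d=load('top0')
cv2.imwrite('pics/topcrop.png',cv2.resize(d['frame'][150:260,190:400],None,fx=3.8,fy=3.8,interpolation=cv2.INTER_CUBIC))
P=cloud(d)
for n,u in dict(n1=(293,173),n2=(278,197),n3=(258,234),n4=(288,226),outlet=(218,196),rnd=(382,210),rk=(360,203)).items():
    print(n,P[u[1],u[0]].round(3))
# nozzle clusters by height
z=P[...,2]; m=((z>.012)&(z<.065)).astype(np.uint8); m[:150]=0;m[260:]=0;m[:,:245]=0;m[:,330:]=0
n,l,st,c=cv2.connectedComponentsWithStats(m)
for i in range(1,n):
    if st[i,4]>15:
        q=P[l==i]; top=q[q[:,2]>q[:,2].max()-.012]; print(c[i].round(),st[i,4],top.mean(0).round(3),q[:,2].max().round(3), d['frame'][l==i].mean(0).round())
m=((abs(z-.056)<.006)).astype(np.uint8); m[:,:185]=0;m[:,250:]=0;m[:150]=0
n,l,st,c=cv2.connectedComponentsWithStats(m);i=1+st[1:,4].argmax()
ys,xs=np.nonzero(l==i); r=cv2.minAreaRect(onz(d,np.c_[xs,ys],.056)[:,:2].astype(np.float32)); print('heater',r)
m=((z>.012)&(z<.03)).astype(np.uint8); m[:,:320]=0;m[:,400:]=0;m[:165]=0;m[245:]=0
n,l,st,c=cv2.connectedComponentsWithStats(m);i=1+st[1:,4].argmax()
ys,xs=np.nonzero(l==i); print('rack',cv2.minAreaRect(onz(d,np.c_[xs,ys],.02)[:,:2].astype(np.float32)))
E
```

```text
n1 [ 0.608 -0.01   0.042]
n2 [0.533 0.036 0.034]
n3 [0.418 0.096 0.034]
n4 [0.443 0.004 0.032]
outlet [0.53  0.208 0.102]
rnd [ 0.495 -0.287  0.039]
rk [ 0.517 -0.221  0.019]
[266. 151.] 37 [0.675 0.079 0.059] 0.064 [ 77. 102. 120.]
[300. 152.] 64 [ 0.676 -0.031  0.033] 0.039 [227. 167. 126.]
[293. 172.] 114 [ 0.613 -0.008  0.046] 0.052 [184. 186. 182.]
[328. 188.] 84 [ 0.565 -0.12   0.02 ] 0.026 [144. 143. 142.]
[279. 197.] 123 [0.53  0.035 0.046] 0.053 [219. 220. 217.]
[329. 217.] 55 [ 0.472 -0.122  0.02 ] 0.026 [146. 146. 144.]
[287. 226.] 112 [0.443 0.006 0.048] 0.053 [168. 170. 166.]
[257. 234.] 105 [0.418 0.1   0.045] 0.05 [184. 186. 182.]
[313. 253.] 123 [ 0.36  -0.073  0.047] 0.052 [221. 195. 233.]
[273. 256.] 64 [0.346 0.051 0.043] 0.048 [ 44.  50. 185.]
heater ((0.5306429862976074, 0.21283283829689026), (0.15025855600833893, 0.13028660416603088), 10.888895988464355)
rack ((0.5136442184448242, -0.2203199863433838), (0.2100318968296051, 0.21105924248695374), 2.3260507583618164)
```

View pics/topcrop.png

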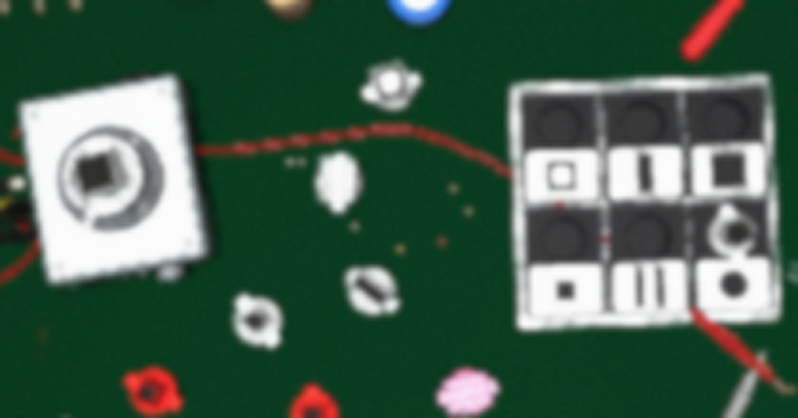

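Rack labels: far row, left to right, is frame, oblong, bigsq. Near row is smallsq, twin, round. I'm moving towards the rack for a closer wrist view.

```bash
cat >> h.py <<'E'
def yaw():
    p,M,s=pose(); return np.arctan2(M[1,0],M[0,0])
def plan(x,y,z,psi=None):
    "turn about tool z (mod pi smallest), then shift in mm in the turned tool frame"
    p,M,s=pose(); a=yaw(); t=0
    if psi is not None: t=-((psi-a+np.pi/2)%np.pi-np.pi/2)
    a2=a-t; d=np.array([x,y,z])-p; c,q=np.cos(a2),np.sin(a2)
    print('clock %.1f'%s['clock'],'p',p.round(4),'yaw %.3f'%a,'tilt %.3f'%np.arccos(-M[2,2]),'open %.3f'%s['opening'],'j7 %.2f'%s['joint_positions'][6],
      '| turn %.3f'%t,'shift',(1000*np.array([c*d[0]+q*d[1],q*d[0]-c*d[1],-d[2]])).round(1))
E
python3 -m pendant '[[37,-32,-13,0,0,0,94],[37,-32,-13,0,0,0,94],[37,-32,-13,0,0,0,94],[37,-32,-13,0,0,0,94],[37,-32,-13,0,0,0,94],[37,-32,-13,0,0,0,94],[37,-32,-13,0,0,0,94],[37,-32,-13,0,0,0,94],[37,-32,-13,0,0,0,94],[0,0,0,0,0,0,94],[0,0,0,0,0,0,94],[0,0,0,0,0,0,94]]'
python3 - <<'E'
from h import *
d=shot('wrist','w1'); V=d['view']; p,M,s=pose(); print(p,s['joint_positions'].round(2)); o=-V[:3,:3].T@V[:3,3]; print('cam in tool',(M.T@(o-p)).round(3),'look',(M.T@-V[2,:3]).round(3)); print(yaw(), d['camera_matrix'][0])
E
```

```text
clock: 1.3
ee_pos: [0.3969, -0.2578, 0.3456]
tool_rot: [-0.0, 0.994, 0.114, -0.0]
wrist_force: [-0.3, -0.2, 0.1]
opening: 0.0937
finger_force: 0.0
[ 0.3968061  -0.25792836  0.34553238] [ 0.8   0.06 -0.3   1.81  0.02  1.28 -0.85]
cam in tool [ 0.079  0.001 -0.154] look [-0.272  0.001  0.962]
0.22694351407600064 [287.65141111   0.         315.4467521 ]
```

View pics/w1.png

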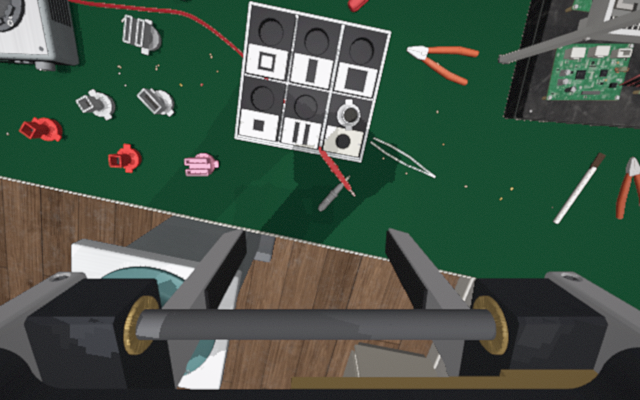

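Wrist view: the rack labels are confirmed, with frame (266,61), oblong (312,71), bigsq (356,80), smallsq (259,125), twin (302,132) and round (342,141). On the bench are twin (140,33), smallsq (97,103) and oblong (157,101). The fourth nozzle is out of view. Next I'll fit the rack grid from the label outlines.

```bash
python3 - <<'E'
from h import *
d=load('w1'); g=cv2.cvtColor(d['frame'],cv2.COLOR_BGR2GRAY)
names=['frame','oblong','bigsq','smallsq','twin','round']
px=[(266,61),(312,71),(356,80),(259,125),(302,132),(342,141)]
C=[]
for n,(u,v) in zip(names,px):
    w=g[v-13:v+14,u-13:u+14]; m=(w<110).astype(np.uint8)
    k,l,st,c=cv2.connectedComponentsWithStats(m)
    ids=[i for i in range(1,k) if st[i,0]>0 and st[i,1]>0 and st[i,0]+st[i,2]<27 and st[i,1]+st[i,3]<27 and st[i,4]>8]
    if not ids: print(n,'none',st.tolist()); C.append((u,v)); continue
    mm=np.isin(l,ids); ys,xs=np.nonzero(mm); cu=(xs.min()+xs.max())/2+u-13; cv=(ys.min()+ys.max())/2+v-13
    C.append((cu,cv))
W=onz(d,C,.02)[:,:2]
ij=np.array([(1,1),(1,0),(1,-1),(0,1),(0,0),(0,-1)])*[95,69.5]/1000.
# rigid fit
a=ij-ij.mean(0);b=W-W.mean(0); th=np.arctan2((a[:,0]*b[:,1]-a[:,1]*b[:,0]).sum(),(a*b).sum())
r=np.array([[np.cos(th),-np.sin(th)],[np.sin(th),np.cos(th)]])
F=W.mean(0)+a@r.T; print('rack yaw',th,'res mm',((W-F)*1000).round(1).tolist())
pk=F+r@[.041,0]
for n,p in zip(names,pk): print(n,p.round(4))
np.savez('/tmp/rack.npz',pk=pk,th=th)
P=cloud(d); q=P[112,350]; print('round depth pt',q.round(3), P[110:116,340:360,2].max())
# mouth top at z=.055+... : hood ring
cv2.imwrite('pics/rz.png',cv2.resize(d['frame'][85:150,310:390],None,fx=6,fy=6,interpolation=cv2.INTER_CUBIC))
z=P[...,2]; m=((z>.05)&(z<.062)).astype(np.uint8); m[:,:310]=0;m[:,390:]=0;m[150:]=0;m[:85]=0
ys,xs=np.nonzero(m); print('round top',len(xs),P[m>0].mean(0).round(4))
E
```

```text
rack yaw 0.044914328454472144 res mm [[0.6, 0.5], [0.6, 0.4], [-0.1, -0.2], [-0.1, -0.4], [-0.8, -0.5], [-0.3, 0.2]]
frame [ 0.5803 -0.1473]
oblong [ 0.5834 -0.2167]
bigsq [ 0.5865 -0.2861]
smallsq [ 0.4854 -0.1515]
twin [ 0.4885 -0.2209]
round [ 0.4916 -0.2904]
round depth pt [ 0.496 -0.29   0.038] 0.4992672014055509
round top 65 [ 0.4922 -0.2904  0.0538]
```

View pics/rz.png

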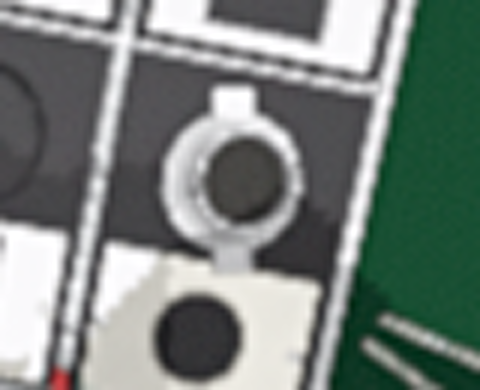

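Round ears are clear at crop (234,100) and (234,257). The rack fit residual is under 1 mm. Next I'll look at the heater.

```bash

python3 -m pendant '[[21,-41,0,0,0,0,94],[21,-41,0,0,0,0,94],[21,-41,0,0,0,0,94],[21,-41,0,0,0,0,94],[21,-41,0,0,0,0,94],[21,-41,0,0,0,0,94],[21,-41,0,0,0,0,94],[21,-41,0,0,0,0,94]]' >/dev/null
python3 -m pendant '[[0,0,0,0,0,-0.122,94],[0,0,0,0,0,-0.122,94],[0,0,0,0,0,-0.122,94],[0,0,0,0,0,-0.122,94],[0,0,0,0,0,-0.122,94],[0,0,0,0,0,-0.122,94],[0,0,0,0,0,-0.122,94],[0,0,0,0,0,-0.122,94],[0,0,0,0,0,0,94],[0,0,0,0,0,0,94],[0,0,0,0,0,0,94]]'
python3 - <<'E'
from h import *
a=onz(load('w1'),[(349,101.7),(349,127.8)],.0234); v=a[0]-a[1]; print('round ears',a.round(4).tolist(),np.arctan2(v[1],v[0]),np.linalg.norm(v))
shot('wrist','w2'); plan(.53,.213,.2)
E
```

```text
clock: 3.25
ee_pos: [0.4869, 0.1001, 0.3459]
tool_rot: [-0.0, 0.825, 0.565, -0.0]
wrist_force: [-0.4, 0.1, 0.4]
opening: 0.094
finger_force: 0.0
round ears [[0.5114, -0.2864, 0.0234], [0.473, -0.2966, 0.0234]] 0.2595109244062758 0.03969024667615207
clock 3.3 p [0.4869 0.1003 0.3459] yaw 1.202 tilt 0.000 open 0.094 j7 -0.73 | turn 0.000 shift [120.7  -0.4 145.9]
```

View pics/w2.png

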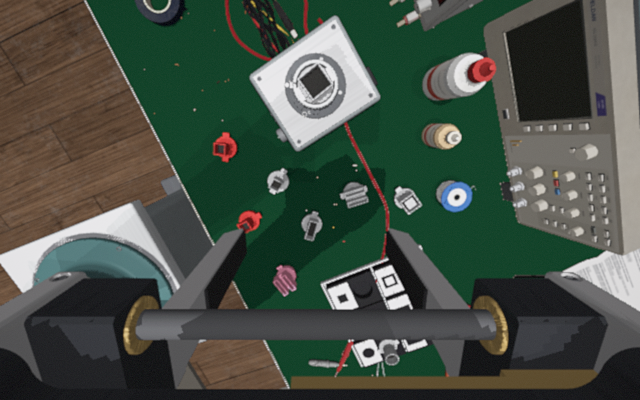

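Heater seen whole at about (316,85). Four nozzles on the bench: smallsq (278,181), oblong (312,226), twin (355,194), frame (408,200). I'll measure all of these.

```bash
cat >> h.py <<'E'
def hoods(d,boxes,zlo=.034,zhi=.052):
    P=cloud(d); out={}
    for n,(u,v,r) in boxes.items():
        q=P[max(v-r,0):v+r,max(u-r,0):u+r].reshape(-1,3); q=q[(q[:,2]>zlo)&(q[:,2]<zhi)]
        # keep largest xy cluster: inliers within 28 mm of median
        if len(q)<10: print(n,'few',len(q)); continue
        q=q[np.linalg.norm(q[:,:2]-np.median(q[:,:2],0),axis=1)<.028]
        c,wh,a=cv2.minAreaRect((q[:,:2]*1000).astype(np.float32)); 
        print(n,len(q),'c',np.round(c,1),'wh',np.round(wh,1),'ang %.3f'%np.radians(a),'zmax %.4f'%q[:,2].max()); out[n]=(c,wh,a)
    return out
E
python3 - <<'E'
from h import *
d=load('w2'); P=cloud(d); z=P[...,2]
m=((abs(z-.056)<.003)).astype(np.uint8); m[:,:240]=0;m[:,390:]=0;m[160:]=0
n,l,st,c=cv2.connectedComponentsWithStats(m);i=1+st[1:,4].argmax()
q=P[l==i]; print('heater',cv2.minAreaRect((q[:,:2]*1000).astype(np.float32)),np.median(q[:,2]))
hoods(d,dict(small=(278,181,16),obl=(312,226,18),twin=(355,194,18),frame=(408,200,18)))
q=P[40:140,260:370].reshape(-1,3)
for lo,hi in((.089,.095),(.112,.123)):
    s=q[(q[:,2]>lo)&(q[:,2]<hi)]; print(lo,len(s),cv2.minAreaRect((s[:,:2]*1000).astype(np.float32)),cv2.minEnclosingCircle((s[:,:2]*1000).astype(np.float32)))
cv2.imwrite('pics/hz.png',cv2.resize(d['frame'][30:150,250:385],None,fx=5,fy=5,interpolation=cv2.INTER_CUBIC))
E
```

```text
heater ((530.9691162109375, 214.78195190429688), (147.8121337890625, 127.81794738769531), 10.846638679504395) 0.05680806757635398
small 72 c [418.1 100.6] wh [18.5 17.9] ang 0.685 zmax 0.0488
obl 107 c [443.6   7. ] wh [34.3 15.2] ang 0.918 zmax 0.0482
twin 259 c [532.8  34.8] wh [26.5 34. ] ang 1.524 zmax 0.0489
frame 256 c [612.9  -7.7] wh [26.1 27. ] ang 0.299 zmax 0.0489
0.089 550 ((531.114990234375, 214.81101989746094), (58.21487045288086, 58.64359664916992), 69.56076049804688) ((531.0443725585938, 214.8962860107422), 29.864559173583984)
0.112 166 ((531.0910034179688, 214.9355926513672), (32.17329406738281, 32.04704666137695), 16.37765121459961) ((531.2684326171875, 214.71237182617188), 22.44317626953125)
```

View pics/hz.png

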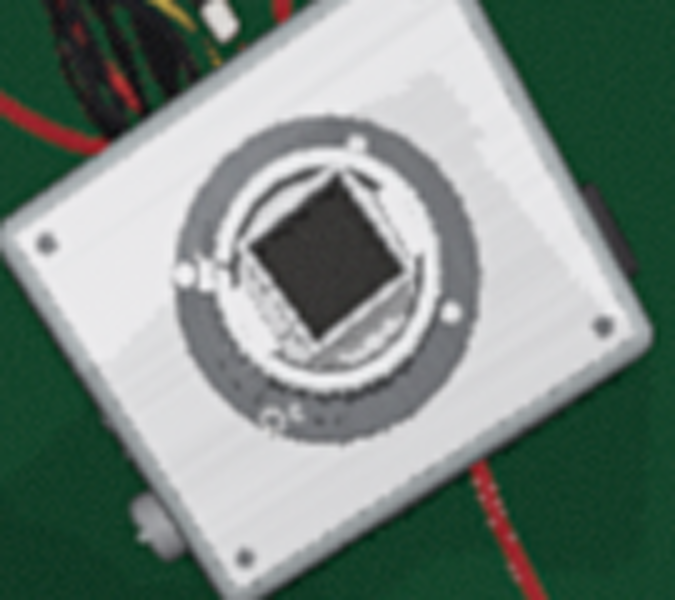

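Locked start confirmed: the tab is at the filled dot (185,275) and the open ring is at (275,420). The seat is at (0.531, 0.2148), heater yaw 0.189. I'll turn the tool to yaw 0.6 to keep the fingers off the tab, then go down to the collar.

```bash

python3 -m pendant '[[0,0,0,0,0,0.12,94],[0,0,0,0,0,0.12,94],[0,0,0,0,0,0.12,94],[0,0,0,0,0,0.12,94],[0,0,0,0,0,0.12,94],[0,0,0,0,0,0,94],[0,0,0,0,0,0,94]]' >/dev/null
python3 - <<'E'
from h import *
plan(.531,.2148,.2)
E
```

```text
clock 4.0 p [0.4868 0.1006 0.346 ] yaw 0.608 tilt 0.000 open 0.094 j7 -1.31 | turn 0.000 shift [101.5 -68.6 146. ]
```

```bash

python3 -m pendant '[[30,-20,0,0,0,0,94],[30,-20,15,0,0,0,94],[30,-20,25,0,0,0,94],[11.5,-8.6,40,0,0,0,94],[0,0,40,0,0,0,94],[0,0,26,0,0,0,94],[0,0,0,0,0,0,94],[0,0,0,0,0,0,94],[0,0,0,0,0,0,94]]' >/dev/null
python3 - <<'E'
from h import *
plan(.531,.2148,.094)
E
```

```text
clock 4.9 p [0.5321 0.215  0.2018] yaw 0.605 tilt 0.002 open 0.094 j7 -1.68 | turn 0.000 shift [ -1.   -0.5 107.8]
```

```bash

python3 -m pendant '[[-1,-0.5,25,0,0,0,94],[0,0,25,0,0,0,94],[0,0,25,0,0,0,94],[0,0,20,0,0,0,94],[0,0,11,0,0,0,94],[0,0,0,0,0,0,94],[0,0,0,0,0,0,94],[0,0,0,0,0,0,60],[0,0,0,0,0,0,50],[0,0,0,0,0,0,50],[0,0,0,0,0,0,50],[0,0,0,0,0,0,50]]' 40
python3 - <<'E'
from h import *
plan(.531,.2148,.094)
E
```

```text
clock: 6.1
ee_pos: [0.5297, 0.2153, 0.0942]
tool_rot: [-0.001, 0.955, 0.298, -0.0]
wrist_force: [-0.4, -2.1, 6.3]
opening: 0.059
finger_force: 39.7
clock 6.1 p [0.5297 0.2153 0.0942] yaw 0.605 tilt 0.001 open 0.059 j7 -1.77 | turn 0.000 shift [0.8 1.2 0.2]
```

Gripped on the collar (59 mm). Lifting it, then turning to open.

```bash

python3 -m pendant '[[0,0,-2,0,0,0,50],[0,0,-2,0,0,0,50],[0,0,-2.5,0,0,0,50],[0,0,0,0,0,0,50],[0,0,0,0,0,0,50]]' 
python3 -m pendant '[[0,0,0,0,0,-0.06,50],[0,0,0,0,0,-0.11,50],[0,0,0,0,0,-0.11,50],[0,0,0,0,0,-0.11,50],[0,0,0,0,0,-0.11,50],[0,0,0,0,0,-0.11,50],[0,0,0,0,0,-0.11,50],[0,0,0,0,0,-0.11,50],[0,0,0,0,0,-0.11,50],[0,0,0,0,0,-0.11,50],[0,0,0,0,0,-0.11,50],[0,0,0,0,0,-0.06,50]]'
python3 -m pendant '[[0,0,0,0,0,0,50],[0,0,0,0,0,0,50],[0,0,0,0,0,0,50]]'
python3 - <<'E'
from h import *
plan(.531,.2148,.094)
E
```

```text
clock: 6.6
ee_pos: [0.5297, 0.2151, 0.1003]
tool_rot: [-0.001, 0.955, 0.298, -0.0]
wrist_force: [-1.4, 5.7, -8.4]
opening: 0.0589
finger_force: 39.5
clock: 7.8
ee_pos: [0.5314, 0.2145, 0.1007]
tool_rot: [0.0, 0.61, 0.792, 0.001]
wrist_force: [7.7, 3.2, -8.2]
opening: 0.059
finger_force: 39.7
clock: 8.1
ee_pos: [0.5314, 0.2145, 0.1007]
tool_rot: [0.0, 0.612, 0.791, 0.001]
wrist_force: [7.0, 3.8, -8.1]
opening: 0.0587
finger_force: 39.6
clock 8.1 p [0.5314 0.2145 0.1007] yaw 1.824 tilt 0.002 open 0.059 j7 -0.70 | turn 0.000 shift [ 0.4 -0.3  6.7]
```

```bash

python3 -m pendant '[[0,0,2,0,0,0,50],[0,0,2,0,0,0,50],[0,0,2.2,0,0,0,50],[0,0,0,0,0,0,50],[0,0,0,0,0,0,50]]'
python3 -m pendant '[[0,0,0,0,0,0,94],[0,0,0,0,0,0,94],[0,0,0,0,0,0,94],[0,0,0,0,0,0,94],[0,0,-30,0,0,0,94],[0,0,-45,0,0,0,94],[0,0,-45,0,0,0,94],[0,0,-45,0,0,0,94],[-20,0,-40,0,0,0,94],[-40,0,-30,0,0,0,94],[-40,0,0,0,0,0,94],[0,0,0,0,0,0,94]]'
python3 -m pendant '[[0,0,0,0,0,0,94],[0,0,0,0,0,0,94]]' >/dev/null
python3 - <<'E'
from h import *
plan(.531,.2148,.12)
d=shot('wrist','w3'); u=pix(d,[[.531,.2148,.09]])[0].astype(int); print(u)
P=cloud(d); r=60; x0,y0=max(u[0]-r,0),max(u[1]-r,0)
cv2.imwrite('pics/w3c.png',cv2.resize(d['frame'][y0:u[1]+r,x0:u[0]+r],None,fx=5,fy=5,interpolation=cv2.INTER_CUBIC))
q=P[y0:u[1]+r,x0:u[0]+r].reshape(-1,3)
for lo,hi in((.088,.1),(.112,.123)):
    s=q[(q[:,2]>lo)&(q[:,2]<hi)]; print(lo,len(s),cv2.minAreaRect((s[:,:2]*1000).astype(np.float32)),np.median(s[:,2]))
E
```

```text
clock: 8.6
ee_pos: [0.5314, 0.2145, 0.0946]
tool_rot: [0.0, 0.612, 0.791, 0.001]
wrist_force: [7.0, 2.6, -6.5]
opening: 0.0588
finger_force: 39.6
clock: 9.8
ee_pos: [0.5571, 0.1122, 0.3294]
tool_rot: [0.001, 0.615, 0.789, -0.0]
wrist_force: [0.3, -0.6, -1.2]
opening: 0.0944
finger_force: 0.0
clock 10.0 p [0.5549 0.1187 0.3292] yaw 1.826 tilt 0.000 open 0.094 j7 -0.34 | turn 0.000 shift [ 99.    1.2 209.2]
[316 102]
0.088 571 ((530.7387084960938, 214.4381866455078), (58.55177307128906, 58.99032974243164), 15.715160369873047) 0.09133539453183709
0.112 172 ((531.3663940429688, 214.73965454101562), (31.555456161499023, 31.923934936523438), 14.538946151733398) 0.11831396829618504
```

View pics/w3c.png

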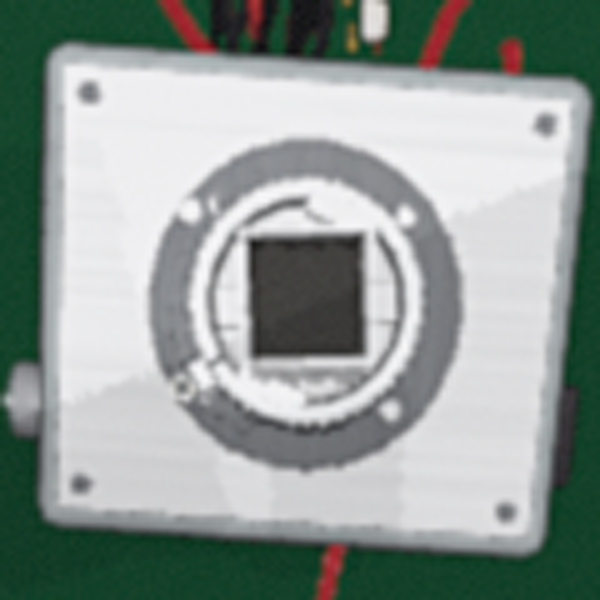

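Collar is open: the tab is at the ring (183,385) and its rim is down at 0.091. The hood is square to the jaws, so I'll fetch it.

```bash

python3 -m pendant '[[33,0,30,0,0,0,50],[33,1,30,0,0,0,50],[33,0,40,0,0,0,50],[0,0,40,0,0,0,50],[0,0,35,0,0,0,50],[0,0,15,0,0,0,50],[0,0,0,0,0,0,50],[0,0,0,0,0,0,50],[0,0,0,0,0,0,50]]'
python3 - <<'E'
from h import *
plan(.531,.2148,.120)
E
```

```text
clock: 10.95
ee_pos: [0.5325, 0.2131, 0.1425]
tool_rot: [0.001, 0.612, 0.791, 0.001]
wrist_force: [-0.1, -0.1, 0.4]
opening: 0.0502
finger_force: 0.0
clock 10.9 p [0.5325 0.2131 0.1425] yaw 1.825 tilt 0.002 open 0.050 j7 -0.66 | turn 0.000 shift [ 2.  -1.  22.5]
```

```bash

python3 -m pendant '[[2,-1,10,0,0,0,50],[0,0,8,0,0,0,50],[0,0,4.5,0,0,0,50],[0,0,0,0,0,0,50],[0,0,0,0,0,0,20],[0,0,0,0,0,0,20],[0,0,0,0,0,0,20],[0,0,0,0,0,0,20]]' 25
python3 -m pendant '[[0,0,-4,0,0,0,20],[0,0,-6,0,0,0,20],[0,0,-10,0,0,0,20],[0,0,-20,0,0,0,20],[0,0,-40,0,0,0,20],[0,0,-40,0,0,0,20],[0,0,0,0,0,0,20],[0,0,0,0,0,0,20]]'
python3 - <<'E'
from h import *
plan(.5865,-.2861,.2,.045+np.pi/2)
plan(.5865,-.2861,.2,.045)
E
```

```text
clock: 11.75
ee_pos: [0.5304, 0.2144, 0.1184]
tool_rot: [0.0, 0.612, 0.791, 0.0]
wrist_force: [0.8, -0.1, 0.5]
opening: 0.0321
finger_force: 25.0
clock: 12.55
ee_pos: [0.5304, 0.2144, 0.2392]
tool_rot: [0.001, 0.612, 0.791, 0.0]
wrist_force: [-0.0, 0.2, -1.4]
opening: 0.032
finger_force: 25.0
clock 12.6 p [0.5304 0.2144 0.2392] yaw 1.825 tilt 0.002 open 0.032 j7 -0.58 | turn 0.209 shift [-502.5   33.5   39.2]
clock 12.6 p [0.5304 0.2144 0.2392] yaw 1.825 tilt 0.002 open 0.032 j7 -0.58 | turn -1.362 shift [ -33.5 -502.5   39.2]
```

Nozzle held (32.1 mm). On to its holder.

```bash

python3 -m pendant '[[0,0,0,0,0,0.1045,20],[0,0,0,0,0,0.1045,20],[-40,3,0,0,0,0,20],[-46,3,0,0,0,0,20],[-46,3,0,0,0,0,20],[-46,3,0,0,0,0,20],[-46,3,0,0,0,0,20],[-46,3,0,0,0,0,20],[-46,3,0,0,0,0,20],[-46,3,0,0,0,0,20],[-46,3,0,0,0,0,20],[-46,3,20,0,0,0,20]]'
python3 -m pendant '[[-46,3,25,0,0,0,20],[-2,0,20,0,0,0,20],[0,0,20,0,0,0,20],[0,0,20,0,0,0,20],[0,0,0,0,0,0,20],[0,0,0,0,0,0,20],[0,0,0,0,0,0,20]]'
python3 - <<'E'
from h import *
plan(.5865,-.2861,.0544,.045+np.pi/2)
E
```

```text
clock: 13.75
ee_pos: [0.581, -0.2397, 0.2191]
tool_rot: [0.001, 0.691, 0.723, 0.0]
wrist_force: [0.4, -0.4, -1.4]
opening: 0.0321
finger_force: 25.0
clock: 14.45
ee_pos: [0.5859, -0.2832, 0.1354]
tool_rot: [0.0, 0.691, 0.723, 0.0]
wrist_force: [0.4, 0.4, 0.0]
opening: 0.0319
finger_force: 25.0
clock 14.4 p [ 0.5859 -0.2832  0.1354] yaw 1.616 tilt 0.001 open 0.032 j7 0.02 | turn 0.000 shift [-2.9  0.5 81. ]
```

```bash

python3 -m pendant '[[-2.9,0.5,10,0,0,0,20],[0,0,20,0,0,0,20],[0,0,20,0,0,0,20],[0,0,10,0,0,0,20],[0,0,5,0,0,0,20],[0,0,5,0,0,0,20],[0,0,5,0,0,0,20],[0,0,4,0,0,0,20],[0,0,1,0,0,0,20],[0,0,0,0,0,0,20]]'
python3 - <<'E'
from h import *
plan(.5865,-.2861,.0544,.045+np.pi/2)
E
```

```text
clock: 15.45
ee_pos: [0.5862, -0.2862, 0.0546]
tool_rot: [0.0, 0.691, 0.723, 0.0]
wrist_force: [0.3, 0.6, -0.7]
opening: 0.0315
finger_force: 25.0
clock 15.4 p [ 0.5862 -0.2862  0.0546] yaw 1.616 tilt 0.000 open 0.032 j7 -0.03 | turn -0.000 shift [0.1 0.3 0.2]
```

```bash

python3 -m pendant '[[0,0,0,0,0,0,60],[0,0,0,0,0,0,60],[0,0,0,0,0,0,60],[0,0,-20,0,0,0,60],[0,0,-30,0,0,0,60],[0,0,-30,0,0,0,60],[0,30,0,0,0,0,60],[0,40,0,0,0,0,60],[0,25,0,0,0,0,60],[0,0,0,0,0,0,60],[0,0,0,0,0,0,60],[0,0,0,0,0,0,60]]'
python3 - <<'E'
from h import *
plan(.4920,-.2904,.0555,.045+np.pi/2)
d=shot('wrist','w4'); u=pix(d,[[.5865,-.286,.046]])[0].astype(int); print(u); hoods(d,dict(big=(u[0],u[1],45)),.044,.058)
u=pix(d,[[.492,-.29,.046]])[0].astype(int); print(u); hoods(d,dict(rnd=(u[0],u[1],45)),.044,.058)
E
```

```text
clock: 16.65
ee_pos: [0.6804, -0.2823, 0.1353]
tool_rot: [0.0, 0.691, 0.723, -0.0]
wrist_force: [0.1, -0.7, 0.1]
opening: 0.0599
finger_force: 0.0
clock 16.6 p [ 0.6804 -0.2823  0.1353] yaw 1.615 tilt 0.000 open 0.060 j7 0.01 | turn -0.000 shift [   0.4 -188.6   79.8]
[209 210]
big 768 c [ 586.3 -285.5] wh [33.  32.7] ang 0.064 zmax 0.0564
[102 209]
rnd 650 c [ 492.3 -290.1] wh [26.2 25.1] ang 0.649 zmax 0.0562
```

The big nozzle is seated (586.3, -285.5, level with the stored round one). Now for the round nozzle.

```bash

python3 -m pendant '[[0,-40,0,0,0,0,60],[0,-46,0,0,0,0,60],[0,-46,0,0,0,0,60],[0,-46,0,0,0,0,60],[0.4,-10.6,10,0,0,0,60],[0,0,20,0,0,0,60],[0,0,20,0,0,0,60],[0,0,0,0,0,0,60],[0,0,0,0,0,0,60],[0,0,0,0,0,0,60]]'
python3 - <<'E'
from h import *
plan(.4922,-.2904,.0555,.045+np.pi/2)
E
```

```text
clock: 17.7
ee_pos: [0.4932, -0.2901, 0.0855]
tool_rot: [0.001, 0.691, 0.723, 0.0]
wrist_force: [-0.2, 0.1, 0.4]
opening: 0.0601
finger_force: 0.0
clock 17.7 p [ 0.4932 -0.2901  0.0855] yaw 1.616 tilt 0.001 open 0.060 j7 0.03 | turn 0.000 shift [-0.3 -1.  30. ]
```

```bash

python3 -m pendant '[[-0.3,-1,15,0,0,0,60],[0,0,15,0,0,0,60],[0,0,0,0,0,0,60],[0,0,0,0,0,0,60],[0,0,0,0,0,0,15],[0,0,0,0,0,0,15],[0,0,0,0,0,0,15],[0,0,0,0,0,0,15],[0,0,0,0,0,0,15]]' 30
python3 -m pendant '[[0,0,-5,0,0,0,15],[0,0,-10,0,0,0,15],[0,0,-20,0,0,0,15],[0,0,-40,0,0,0,15],[0,0,-40,0,0,0,15],[0,0,-40,0,0,0,15],[0,0,-30,0,0,0,15],[0,0,0,0,0,0.071,15],[0,0,0,0,0,0,15],[0,0,0,0,0,0,15]]'
python3 - <<'E'
from h import *
plan(.531,.2148,.24)
E
```

```text
clock: 18.6
ee_pos: [0.4917, -0.2904, 0.0546]
tool_rot: [0.0, 0.691, 0.723, -0.0]
wrist_force: [0.2, -0.4, 2.4]
opening: 0.0255
finger_force: 30.0
clock: 19.6
ee_pos: [0.4914, -0.2902, 0.2395]
tool_rot: [-0.0, 0.716, 0.699, -0.0]
wrist_force: [-0.2, -0.5, -1.4]
opening: 0.0254
finger_force: 30.0
clock 19.6 p [ 0.4914 -0.2902  0.2395] yaw 1.547 tilt 0.001 open 0.025 j7 0.11 | turn 0.000 shift [ 5.058e+02  2.750e+01 -5.000e-01]
```

```bash

python3 -m pendant '[[40,2.5,0,0,0,0,15],[46,2.5,0,0,0,0,15],[46,2.5,0,0,0,0,15],[46,2.5,0,0,0,0,15],[46,2.5,0,0,0,0,15],[46,2.5,0,0,0,0,15],[46,2.5,0,0,0,0,15],[46,2.5,0,0,0,0,15],[46,2.5,0,0,0,0,15],[46,2.5,0,0,0,0,15],[46,2.5,0,0,0,0,15]]' >/dev/null
python3 -m pendant '[[5.8,0,0,0,0,0,15],[0,0,0,0,0,0,15],[0,0,0,0,0,0,15],[0,0,0,0,0,0,15]]' 
python3 - <<'E'
from h import *
plan(.531,.2148,.1686)
E
```

```text
clock: 21.1
ee_pos: [0.5326, 0.2128, 0.2393]
tool_rot: [0.0, 0.717, 0.697, -0.0]
wrist_force: [0.3, -0.9, -0.6]
opening: 0.025
finger_force: 30.0
clock 21.1 p [0.5326 0.2128 0.2393] yaw 1.543 tilt 0.001 open 0.025 j7 -0.84 | turn 0.000 shift [ 1.9 -1.7 70.7]
```

```bash

python3 -m pendant '[[1.9,-1.7,20,0,0,0,15],[0,0,30,0,0,0,15],[0,0,20.7,0,0,0,15],[0,0,0,0,0,0,15],[0,0,0,0,0,0,15],[0,0,0,0,0,0,15],[0,0,0,0,0,0,15]]' >/dev/null
python3 - <<'E'
from h import *
plan(.531,.2148,.1186)
E
```

```text
clock 21.8 p [0.5312 0.2165 0.1699] yaw 1.544 tilt 0.002 open 0.025 j7 -0.90 | turn 0.000 shift [-1.7 -0.1 51.3]
```

```bash

python3 -m pendant '[[-1.5,0,10,0,0,0,15],[0,0,15,0,0,0,15],[0,0,8,0,0,0,15],[0,0,5,0,0,0,15],[0,0,5,0,0,0,15],[0,0,4,0,0,0,15],[0,0,3,0,0,0,15],[0,0,0,0,0,0,15],[0,0,0,0,0,0,15]]'
python3 - <<'E'
from h import *
plan(.531,.2148,.1186)
E
```

```text
clock: 22.7
ee_pos: [0.5307, 0.2151, 0.1189]
tool_rot: [0.0, 0.716, 0.698, 0.0]
wrist_force: [0.4, 0.3, -1.0]
opening: 0.0252
finger_force: 30.0
clock 22.7 p [0.5307 0.2151 0.1189] yaw 1.545 tilt 0.000 open 0.025 j7 -0.95 | turn 0.000 shift [-0.3  0.3  0.3]
```

```bash

python3 -m pendant '[[0,0,0.3,0,0,0,50],[0,0,0,0,0,0,50],[0,0,0,0,0,0,50],[0,0,-30,0,0,0,50],[0,0,-45,0,0,0,94],[0,0,-45,0,0,0,94],[0,0,-45,0,0,0,94],[-40,0,-45,0,0,0,94],[-40,0,0,0,0,0,94],[-20,0,0,0,0,0,94],[0,0,0,0,0,0,94],[0,0,0,0,0,0,94]]'
python3 - <<'E'
from h import *
plan(.531,.2148,.12)
d=shot('wrist','w5'); u=pix(d,[[.531,.2148,.09]])[0].astype(int); print(u)
P=cloud(d); r=45; x0,y0=max(u[0]-r,0),max(u[1]-r,0)
cv2.imwrite('pics/w5c.png',cv2.resize(d['frame'][y0:u[1]+r,x0:u[0]+r],None,fx=6,fy=6,interpolation=cv2.INTER_CUBIC))
q=P[y0:u[1]+r,x0:u[0]+r].reshape(-1,3)
for lo,hi in((.088,.097),(.105,.123)):
    s=q[(q[:,2]>lo)&(q[:,2]<hi)]; print(lo,len(s),cv2.minAreaRect((s[:,:2]*1000).astype(np.float32)),np.median(s[:,2]),s[:,2].max())
E
```

```text
clock: 23.9
ee_pos: [0.5282, 0.1218, 0.321]
tool_rot: [0.0, 0.716, 0.698, 0.0]
wrist_force: [-0.5, -0.1, 0.1]
opening: 0.094
finger_force: 0.0
clock 23.9 p [0.5282 0.1218 0.321 ] yaw 1.544 tilt 0.000 open 0.094 j7 -0.60 | turn 0.000 shift [ 93.    0.4 201. ]
[315 106]
0.088 668 ((531.1572875976562, 214.8992462158203), (58.87712478637695, 58.91334915161133), 34.40756607055664) 0.09117917681977408 0.09357263379501968
0.105 113 ((530.7479858398438, 215.1608123779297), (24.508007049560547, 24.45320701599121), 42.50077438354492) 0.11790866961211682 0.12053748587972885
```

View pics/w5c.png

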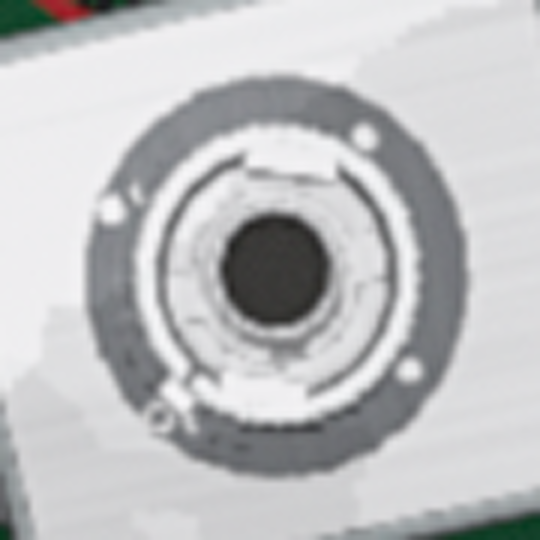

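The round nozzle is seated, with its top at 0.118 as before and the collar still open. Now to lock the collar.

```bash

python3 -m pendant '[[0,0,0,0,0,-0.14,94],[0,0,0,0,0,-0.14,94],[40,0,30,0,0,0,94],[40,0,30,0,0,0,94],[10,0,40,0,0,0,94],[0,0,30,0,0,0,94],[0,0,0,0,0,0,94],[0,0,0,0,0,0,94],[0,0,0,0,0,0,94]]' >/dev/null
python3 - <<'E'
from h import *
plan(.531,.2148,.094)
E
```

```text
clock 24.9 p [0.5063 0.2096 0.1926] yaw 1.825 tilt 0.002 open 0.094 j7 -0.63 | turn 0.000 shift [-1.2 25.2 98.6]
```

```bash

python3 -m pendant '[[-1.2,25.2,10,0,0,0,94],[0,0,20,0,0,0,94],[0,0,0,0,0,0,94],[0,0,0,0,0,0,94],[0,0,0,0,0,0,94]]' >/dev/null
python3 - <<'E'
from h import *
plan(.531,.2148,.094)
E
```

```text
clock 25.4 p [0.5306 0.2143 0.1624] yaw 1.825 tilt 0.002 open 0.094 j7 -0.65 | turn 0.000 shift [ 0.3  0.5 68.4]
```

```bash

python3 -m pendant '[[0,0,25,0,0,0,94],[0,0,25,0,0,0,94],[0,0,13,0,0,0,94],[0,0,5,0,0,0,94],[0,0,0,0,0,0,94],[0,0,0,0,0,0,60],[0,0,0,0,0,0,50],[0,0,0,0,0,0,50],[0,0,0,0,0,0,50],[0,0,0,0,0,0,50]]' 40
python3 -m pendant '[[0,0,-2,0,0,0,50],[0,0,-2,0,0,0,50],[0,0,-2.5,0,0,0,50],[0,0,0,0,0,0,50],[0,0,0,0,0,0,50]]' 
python3 -m pendant '[[0,0,0,0,0,0.06,50],[0,0,0,0,0,0.11,50],[0,0,0,0,0,0.11,50],[0,0,0,0,0,0.11,50],[0,0,0,0,0,0.11,50],[0,0,0,0,0,0.11,50],[0,0,0,0,0,0.11,50],[0,0,0,0,0,0.11,50],[0,0,0,0,0,0.11,50],[0,0,0,0,0,0.11,50],[0,0,0,0,0,0.11,50],[0,0,0,0,0,0.06,50]]'
python3 -m pendant '[[0,0,0,0,0,0,50],[0,0,0,0,0,0,50],[0,0,0,0,0,0,50]]'
python3 - <<'E'
from h import *
plan(.531,.2148,.094)
E
```

```text
clock: 26.35
ee_pos: [0.5314, 0.2146, 0.0936]
tool_rot: [0.001, 0.612, 0.791, 0.001]
wrist_force: [-0.8, -0.1, -4.8]
opening: 0.0587
finger_force: 39.7
clock: 26.85
ee_pos: [0.5312, 0.2145, 0.0996]
tool_rot: [0.0, 0.612, 0.791, 0.001]
wrist_force: [8.4, 4.7, -7.9]
opening: 0.0592
finger_force: 39.6
clock: 28.05
ee_pos: [0.5296, 0.2153, 0.0992]
tool_rot: [-0.001, 0.955, 0.296, -0.0]
wrist_force: [-0.9, 7.3, -7.9]
opening: 0.059
finger_force: 39.5
clock: 28.35
ee_pos: [0.5296, 0.2153, 0.0991]
tool_rot: [-0.001, 0.954, 0.298, -0.0]
wrist_force: [0.3, 6.3, -9.2]
opening: 0.0589
finger_force: 39.5
clock 28.4 p [0.5296 0.2153 0.0991] yaw 0.606 tilt 0.002 open 0.059 j7 -1.77 | turn 0.000 shift [0.9 1.2 5.1]
```

Lower it, release and check. On the way out I'll look at the bench nozzles too.

```bash

python3 -m pendant '[[0,0,2,0,0,0,50],[0,0,2,0,0,0,50],[0,0,2,0,0,0,50],[0,0,0,0,0,0,50],[0,0,0,0,0,0,50]]'
python3 -m pendant '[[0,0,0,0,0,0,94],[0,0,0,0,0,0,94],[0,0,0,0,0,0,94],[0,0,0,0,0,0,94],[0,0,-30,0,0,0,94],[0,0,-45,0,0,0,94],[0,0,-45,0,0,0,94],[0,0,-45,0,0,0,94],[-20,30,-45,0,0,0,94],[-40,40,-45,0,0,0,94],[-40,40,0,0,0,0,94],[0,20,0,0,0,0,94]]'
python3 -m pendant '[[0,0,0,0,0,-0.15,94],[0,0,0,0,0,-0.15,94],[0,0,0,0,0,-0.15,94],[0,0,0,0,0,-0.15,94],[0,0,0,0,0,0,94],[0,0,0,0,0,0,94]]' >/dev/null
python3 - <<'E'
from h import *
plan(.531,.2148,.12)
d=shot('wrist','w6'); u=pix(d,[[.531,.2148,.09]])[0].astype(int); print(u)
P=cloud(d); r=45; x0,y0=max(u[0]-r,0),max(u[1]-r,0)
q=P[y0:u[1]+r,x0:u[0]+r].reshape(-1,3)
for lo,hi in((.088,.099),(.105,.123)):
    s=q[(q[:,2]>lo)&(q[:,2]<hi)]; print(lo,len(s),cv2.minAreaRect((s[:,:2]*1000).astype(np.float32)),np.median(s[:,2]),s[:,2].max())
c=dict(small=(.4181,.1006),obl=(.4436,.007),twin=(.5328,.0348),frame=(.6129,-.0077))
print(hoods(d,{n:(*pix(d,[[*v,.047]])[0].astype(int),22) for n,v in c.items()}).keys())
E
```

```text
clock: 28.85
ee_pos: [0.5297, 0.2153, 0.0935]
tool_rot: [-0.001, 0.954, 0.298, -0.0]
wrist_force: [-2.2, 4.9, -0.4]
opening: 0.059
finger_force: 39.6
clock: 30.05
ee_pos: [0.5255, 0.0743, 0.3297]
tool_rot: [0.002, 0.955, 0.296, 0.0]
wrist_force: [-0.0, 1.1, 0.3]
opening: 0.0944
finger_force: 0.0
clock 30.6 p [0.5263 0.0788 0.3284] yaw 1.200 tilt 0.000 open 0.094 j7 -0.75 | turn 0.000 shift [128.5 -44.9 208.4]
[279  77]
0.088 737 ((531.28564453125, 214.56602478027344), (59.0192985534668, 58.69903564453125), 32.57503128051758) 0.09098732750263644 0.09361060790510217
0.105 175 ((530.5618286132812, 214.7891845703125), (24.387226104736328, 25.40472412109375), 24.49721336364746) 0.11687948691372652 0.12027608213690216
small 106 c [418.3 100.8] wh [18.4 18.1] ang 0.673 zmax 0.0481
obl 96 c [443.7   7. ] wh [34.4 14.9] ang 0.928 zmax 0.0480
twin 271 c [532.7  34.9] wh [26.6 33.6] ang 1.533 zmax 0.0485
frame 250 c [612.9  -7.5] wh [26.  26.9] ang 0.296 zmax 0.0483
dict_keys(['small', 'obl', 'twin', 'frame'])
```

View pics/w6.png

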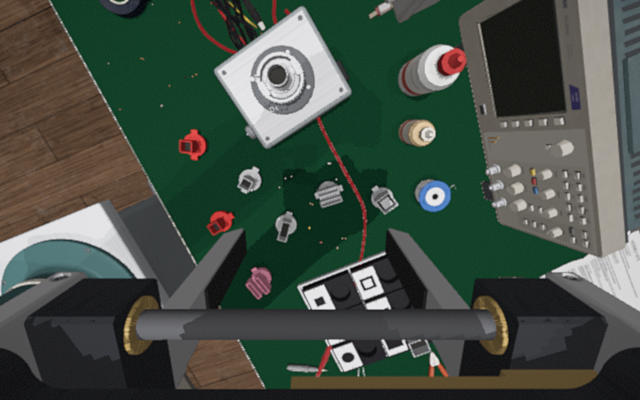

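The collar is down in its locked notch (rim 0.091) with the round nozzle in place. The bench nozzles have not moved. Twin first, gripped across its blade ends at yaw 1.53.

```bash

python3 -m pendant '[[0,0,0,0,0,-0.11,60],[0,0,0,0,0,-0.11,60],[0,0,0,0,0,-0.11,60],[0,0,0,0,0,0,60],[0,0,0,0,0,0,60]]' >/dev/null
python3 - <<'E'
from h import *
plan(.5328,.0349,.1)
E
```

```text
clock 31.2 p [0.5262 0.0788 0.3285] yaw 1.530 tilt 0.000 open 0.060 j7 -0.44 | turn 0.000 shift [-43.6   8.4 228.5]
```

```bash

python3 -m pendant '[[-23,4,40,0,0,0,60],[-20.6,4.4,45,0,0,0,60],[0,0,45,0,0,0,60],[0,0,45,0,0,0,60],[0,0,35,0,0,0,60],[0,0,18,0,0,0,60],[0,0,0,0,0,0,60],[0,0,0,0,0,0,60],[0,0,0,0,0,0,60]]' >/dev/null
python3 - <<'E'
from h import *
plan(.5328,.0349,.045)
d=shot('wrist','w7');hoods(d,dict(twin=(*pix(d,[[.5328,.0349,.047]])[0].astype(int),60)))
E
```

```text
clock 32.1 p [0.5337 0.035  0.1019] yaw 1.533 tilt 0.002 open 0.060 j7 -0.55 | turn 0.000 shift [-0.1 -0.9 56.9]
twin 1241 c [532.8  35.3] wh [26.2 34. ] ang 1.534 zmax 0.0483
```

```bash

python3 -m pendant '[[0,-0.9,25,0,0,0,60],[0,0,20,0,0,0,60],[0,0,11.9,0,0,0,60],[0,0,0,0,0,0,60],[0,0,0,0,0,0,60],[0,0,0,0,0,0,20],[0,0,0,0,0,0,20],[0,0,0,0,0,0,20],[0,0,0,0,0,0,20]]' 25
python3 -m pendant '[[0,0,-10,0,0,0,20],[0,0,-30,0,0,0,20],[0,0,-40,0,0,0,20],[0,0,-40,0,0,0,20],[0,0,0,0,0,0,20],[0,0,0,0,0,0,20],[0,0,0,0,0,0,20]]'
python3 - <<'E'
from h import *
plan(.4885,-.2209,.11)
E
```

```text
clock: 33.05
ee_pos: [0.5323, 0.0349, 0.0439]
tool_rot: [0.0, 0.72, 0.694, 0.0]
wrist_force: [-0.4, -0.7, 2.3]
opening: 0.0338
finger_force: 25.0
clock: 33.75
ee_pos: [0.5316, 0.0347, 0.1631]
tool_rot: [-0.0, 0.72, 0.694, -0.0]
wrist_force: [-0.4, -0.9, -0.3]
opening: 0.0341
finger_force: 25.0
clock 33.8 p [0.5316 0.0347 0.1631] yaw 1.535 tilt 0.001 open 0.034 j7 -0.49 | turn 0.000 shift [-257.   -33.8   53.1]
```

```bash

python3 -m pendant '[[-37,-5,0,0,0,0,20],[-44,-6,0,0,0,0,20],[-44,-6,0,0,0,0,20],[-44,-6,0,0,0,0,20],[-44,-6,10,0,0,0,20],[-44,-4.8,20,0,0,0,20],[0,0,23,0,0,0,20],[0,0,0,0,0,0,20],[0,0,0,0,0,0,20],[0,0,0,0,0,0,20]]' >/dev/null
python3 - <<'E'
from h import *
plan(.4885,-.2209,.052)
E
```

```text
clock 34.8 p [ 0.4897 -0.2196  0.1115] yaw 1.537 tilt 0.001 open 0.034 j7 -0.03 | turn 0.000 shift [-1.4 -1.2 59.5]
```

```bash

python3 -m pendant '[[-1.3,-1.2,15,0,0,0,20],[0,0,20,0,0,0,20],[0,0,8,0,0,0,20],[0,0,6,0,0,0,20],[0,0,5,0,0,0,20],[0,0,4,0,0,0,20],[0,0,1,0,0,0,20],[0,0,0,0,0,0,20],[0,0,0,0,0,0,20]]'
python3 -m pendant '[[0,0,0,0,0,0,60],[0,0,0,0,0,0,60],[0,0,0,0,0,0,60],[0,0,-20,0,0,0,60],[0,0,-30,0,0,0,60],[0,0,-40,0,0,0,60],[20,0,-40,0,0,0,60],[40,0,0,0,0,0,60],[0,0,0,0,0,0,60],[0,0,0,0,0,0,60],[0,0,0,0,0,0,60]]'
python3 - <<'E'
from h import *
d=shot('wrist','w8');hoods(d,dict(twin=(*pix(d,[[.4885,-.2209,.055]])[0].astype(int),40)),.044,.06)
c=dict(small=(.4182,.1007),obl=(.4437,.007),frame=(.6129,-.0077))
hoods(d,{n:(*pix(d,[[*v,.047]])[0].astype(int),25) for n,v in c.items()})
plan(.4437,.007,.11,.925)
E
```

```text
clock: 35.65
ee_pos: [0.488, -0.222, 0.052]
tool_rot: [0.0, 0.72, 0.694, 0.0]
wrist_force: [-0.7, 0.1, 2.9]
opening: 0.034
finger_force: 25.0
clock: 36.75
ee_pos: [0.4897, -0.1627, 0.1813]
tool_rot: [-0.0, 0.72, 0.694, -0.0]
wrist_force: [-0.5, 0.0, -0.8]
opening: 0.0602
finger_force: 0.0
twin 708 c [ 488.4 -221.4] wh [26.6 33.5] ang 1.523 zmax 0.0564
small 292 c [369.8 -70.8] wh [ 9.4 34.3] ang 0.189 zmax 0.0483
obl 495 c [443.5   6.8] wh [34.2 15.9] ang 0.923 zmax 0.0485
frame 1057 c [612.6  -7.8] wh [27.5 26.2] ang 0.295 zmax 0.0487
clock 36.8 p [ 0.4897 -0.1628  0.1812] yaw 1.534 tilt 0.001 open 0.060 j7 -0.06 | turn 0.609 shift [ 107.9 -139.    71.2]
```

Twin seated (zmax 0.0564). Oblong next.

```bash

python3 -m pendant '[[0,0,0,0,0,0.122,60],[0,0,0,0,0,0.122,60],[0,0,0,0,0,0.122,60],[0,0,0,0,0,0.122,60],[0,0,0,0,0,0.122,50],[26,-33,0,0,0,0,50],[31,-40,0,0,0,0,50],[31,-40,20,0,0,0,50],[19.9,-26,25,0,0,0,50],[0,0,26,0,0,0,50],[0,0,0,0,0,0,50],[0,0,0,0,0,0,50]]' >/dev/null
python3 - <<'E'
from h import *
plan(.4436,.0069,.045,.925)
E
```

```text
clock 38.0 p [0.4454 0.0028 0.1125] yaw 0.924 tilt 0.001 open 0.050 j7 -1.02 | turn -0.001 shift [ 2.2 -3.9 67.5]
```

```bash

python3 -m pendant '[[2,-3,20,0,0,0,50],[0,0,25,0,0,0,50],[0,0,22.5,0,0,0,50],[0,0,0,0,0,0,50],[0,0,0,0,0,0,50],[0,0,0,0,0,0,5],[0,0,0,0,0,0,5],[0,0,0,0,0,0,5],[0,0,0,0,0,0,5],[0,0,0,0,0,0,5],[0,0,0,0,0,0,5]]' 25
python3 -m pendant '[[0,0,-10,0,0,0,5],[0,0,-30,0,0,0,5],[0,0,-40,0,0,0,5],[0,0,-40,0,0,0,5],[0,0,0,0,0,0,5],[0,0,0,0,0,0,5],[0,0,0,0,0,0,5]]'
python3 - <<'E'
from h import *
plan(.5834,-.2167,.11)
E
```

```text
clock: 39.1
ee_pos: [0.4441, 0.0067, 0.0449]
tool_rot: [0.0, 0.895, 0.446, 0.0]
wrist_force: [-0.5, 0.6, 4.8]
opening: 0.0158
finger_force: 25.0
clock: 39.8
ee_pos: [0.4434, 0.0066, 0.1641]
tool_rot: [-0.0, 0.895, 0.446, -0.001]
wrist_force: [-0.3, 0.2, -1.0]
opening: 0.016
finger_force: 25.0
clock 39.8 p [0.4434 0.0066 0.1641] yaw 0.925 tilt 0.001 open 0.016 j7 -0.94 | turn 0.000 shift [-94.  246.2  54.1]
```

```bash

python3 -m pendant '[[-14,36,0,0,0,0,5],[-16,42,0,0,0,0,5],[-16,42,0,0,0,0,5],[-16,42,0,0,0,0,5],[-16,42,10,0,0,0,5],[-16,42.2,20,0,0,0,5],[0,0,23,0,0,0,5],[0,0,0,0,0,0,5],[0,0,0,0,0,0,5],[0,0,0,0,0,0,5]]' >/dev/null
python3 - <<'E'
from h import *
plan(.5834,-.2167,.0529)
E
```

```text
clock 40.8 p [ 0.5842 -0.2155  0.1127] yaw 0.926 tilt 0.001 open 0.016 j7 -0.66 | turn 0.000 shift [-1.4  0.1 59.8]
```

```bash

python3 -m pendant '[[-1.4,0,15,0,0,0,5],[0,0,20,0,0,0,5],[0,0,8,0,0,0,5],[0,0,6,0,0,0,5],[0,0,5,0,0,0,5],[0,0,4,0,0,0,5],[0,0,1.5,0,0,0,5],[0,0,0,0,0,0,5],[0,0,0,0,0,0,5]]'
python3 -m pendant '[[0,0,0,0,0,0,45],[0,0,0,0,0,0,45],[0,0,0,0,0,0,45],[0,0,0,0,0,0,45],[0,0,-20,0,0,0,45],[0,0,-30,0,0,0,45],[0,0,-40,0,0,0,60],[20,-20,-40,0,0,0,60],[30,-30,0,0,0,0,60],[0,0,0,0,0,0,60],[0,0,0,0,0,0,60],[0,0,0,0,0,0,60]]'
python3 - <<'E'
from h import *
d=shot('wrist','w9');hoods(d,dict(obl=(*pix(d,[[.5834,-.2167,.055]])[0].astype(int),40)),.044,.06)
c=dict(frame=(.6129,-.0077)); print(pix(d,[[.6129,-.0077,.047]]))
hoods(d,{n:(*pix(d,[[*v,.047]])[0].astype(int),40) for n,v in c.items()})
plan(.6128,-.0077,.11,.296)
E
```

```text
clock: 41.7
ee_pos: [0.5834, -0.2176, 0.0528]
tool_rot: [0.0, 0.895, 0.446, 0.0]
wrist_force: [-1.5, 0.9, 4.5]
opening: 0.0159
finger_force: 25.0
clock: 42.9
ee_pos: [0.5732, -0.1487, 0.1818]
tool_rot: [-0.0, 0.895, 0.446, -0.0]
wrist_force: [-0.4, -0.5, -0.4]
opening: 0.06
finger_force: 0.0
obl 162 c [ 583.1 -217.2] wh [34.7 15. ] ang 0.858 zmax 0.0562
[[256.17949206  52.67625449]]
frame 764 c [612.9  -7.7] wh [26.  26.6] ang 0.303 zmax 0.0486
clock 43.0 p [ 0.5732 -0.1488  0.1817] yaw 0.923 tilt 0.001 open 0.060 j7 -0.72 | turn 0.627 shift [  79.1 -123.4   71.7]
```

Oblong seated. Frame next.

```bash

python3 -m pendant '[[0,0,0,0,0,0.125,60],[0,0,0,0,0,0.125,60],[0,0,0,0,0,0.125,60],[0,0,0,0,0,0.125,60],[0,0,0,0,0,0.125,50],[20,-30,0,0,0,0,50],[25,-40,0,0,0,0,50],[25,-40,20,0,0,0,50],[9,-13.4,25,0,0,0,50],[0,0,26,0,0,0,50],[0,0,0,0,0,0,50],[0,0,0,0,0,0,50]]' >/dev/null
python3 - <<'E'
from h import *
plan(.6128,-.0077,.045,.298)
E
```

```text
clock 44.1 p [ 0.6121 -0.0084  0.1118] yaw 0.299 tilt 0.001 open 0.050 j7 -1.58 | turn 0.001 shift [ 0.9 -0.5 66.8]
```

```bash

python3 -m pendant '[[0.8,-0.5,20,0,0,0,50],[0,0,25,0,0,0,50],[0,0,21.8,0,0,0,50],[0,0,0,0,0,0,50],[0,0,0,0,0,0,50],[0,0,0,0,0,0,15],[0,0,0,0,0,0,15],[0,0,0,0,0,0,15],[0,0,0,0,0,0,15],[0,0,0,0,0,0,15]]' 25
python3 -m pendant '[[0,0,-10,0,0,0,15],[0,0,-30,0,0,0,15],[0,0,-40,0,0,0,15],[0,0,-40,0,0,0,15],[0,0,0,0,0,0,15],[0,0,0,0,0,0,15],[0,0,0,0,0,0,15]]'
python3 - <<'E'
from h import *
plan(.5803,-.1473,.11)
E
```

```text
clock: 45.15
ee_pos: [0.6131, -0.0068, 0.0456]
tool_rot: [0.0, 0.989, 0.149, 0.0]
wrist_force: [-0.4, -1.0, 6.7]
opening: 0.0261
finger_force: 25.0
clock: 45.85
ee_pos: [0.6121, -0.007, 0.1641]
tool_rot: [-0.0, 0.989, 0.149, -0.001]
wrist_force: [-0.7, 0.7, -2.0]
opening: 0.0255
finger_force: 25.0
clock 45.9 p [ 0.6121 -0.007   0.1641] yaw 0.300 tilt 0.001 open 0.025 j7 -1.55 | turn 0.000 shift [-71.8 124.7  54.1]
```

```bash

python3 -m pendant '[[-22,38,0,0,0,0,15],[-25,43,10,0,0,0,15],[-24.8,43.7,20,0,0,0,15],[0,0,23,0,0,0,15],[0,0,0,0,0,0,15],[0,0,0,0,0,0,15],[0,0,0,0,0,0,15]]' >/dev/null
python3 - <<'E'
from h import *
plan(.5803,-.1473,.0536)
E
```

```text
clock 46.5 p [ 0.5826 -0.1413  0.1144] yaw 0.302 tilt 0.001 open 0.026 j7 -1.34 | turn 0.000 shift [-3.9  5.  60.8]
```

```bash

python3 -m pendant '[[-3,4,15,0,0,0,15],[0,0,10,0,0,0,15],[0,0,0,0,0,0,15],[0,0,0,0,0,0,15],[0,0,0,0,0,0,15]]' >/dev/null
python3 - <<'E'
from h import *
plan(.5803,-.1473,.0536)
E
```

```text
clock 47.0 p [ 0.5804 -0.1473  0.0889] yaw 0.300 tilt 0.000 open 0.026 j7 -1.35 | turn 0.000 shift [-0.1 -0.  35.3]
```

```bash

python3 -m pendant '[[0,0,11,0,0,0,15],[0,0,8,0,0,0,15],[0,0,6,0,0,0,15],[0,0,5,0,0,0,15],[0,0,4,0,0,0,15],[0,0,1.2,0,0,0,15],[0,0,0,0,0,0,15],[0,0,0,0,0,0,15]]'
python3 -m pendant '[[0,0,0,0,0,0,45],[0,0,0,0,0,0,45],[0,0,0,0,0,0,45],[0,0,-20,0,0,0,45],[0,0,-30,0,0,0,45],[0,0,-40,0,0,0,60],[-40,-30,-40,0,0,0,60],[-40,-40,-20,0,0,0,60],[-40,-40,0,0,0,0,60],[0,0,0,0,0,0,60],[0,0,0,0,0,0,60],[0,0,0,0,0,0,60]]'
python3 -m pendant '[[0,0,0,0,0,-0.13,60],[0,0,0,0,0,-0.13,60],[0,0,0,0,0,-0.13,60],[0,0,0,0,0,0,60],[0,0,0,0,0,0,60]]'>/dev/null
python3 - <<'E'
from h import *
d=shot('wrist','w10')
for n,v,z,lo,hi in(('frame',(.5803,-.1473),.055,.044,.06),('small',(.4182,.1007),.047,.034,.052)):
    u=pix(d,[[*v,z]])[0].astype(int); print(u); 
    if 0<u[0]<640 and 0<u[1]<400: hoods(d,{n:(*u,30)},lo,hi)
plan(.4182,.1007,.11,.68)
E
```

```text
clock: 47.85
ee_pos: [0.5804, -0.1473, 0.0535]
tool_rot: [-0.0, 0.989, 0.149, 0.0]
wrist_force: [-0.0, 1.8, 1.9]
opening: 0.0261
finger_force: 25.0
clock: 49.05
ee_pos: [0.4583, -0.0894, 0.1915]
tool_rot: [0.0, 0.989, 0.149, 0.0]
wrist_force: [0.2, -0.5, 0.5]
opening: 0.06
finger_force: 0.0
[438 140]
frame 690 c [ 580.4 -148.2] wh [26.2 26.9] ang 0.292 zmax 0.0567
[139 107]
small 349 c [418.2 100.5] wh [17.5 19.8] ang 0.692 zmax 0.0488
clock 49.6 p [ 0.4579 -0.0891  0.1911] yaw 0.686 tilt 0.001 open 0.060 j7 -0.92 | turn 0.006 shift [  88.5 -172.6   81.1]
```

Frame seated; smallsq last.

```bash

python3 -m pendant '[[18,-34,0,0,0,0,50],[22,-43,0,0,0,0,50],[22,-43,10,0,0,0,50],[22,-43,20,0,0,0,50],[4.5,-9.6,25,0,0,0,50],[0,0,26,0,0,0,50],[0,0,0,0,0,0,50],[0,0,0,0,0,0,50],[0,0,0,0,0,0,50]]' >/dev/null
python3 - <<'E'
from h import *
plan(.4182,.1007,.045,.68)
E
```

```text
clock 50.5 p [0.4172 0.0983 0.1123] yaw 0.688 tilt 0.001 open 0.050 j7 -1.48 | turn 0.008 shift [ 2.3 -1.2 67.3]
```

```bash

python3 -m pendant '[[1.9,-1.1,20,0,0,0,50],[0,0,25,0,0,0,50],[0,0,22.3,0,0,0,50],[0,0,0,0,0,0,50],[0,0,0,0,0,0,50],[0,0,0,0,0,0,8],[0,0,0,0,0,0,8],[0,0,0,0,0,0,8],[0,0,0,0,0,0,8],[0,0,0,0,0,0,8],[0,0,0,0,0,0,8]]' 25
python3 -m pendant '[[0,0,-10,0,0,0,8],[0,0,-30,0,0,0,8],[0,0,-40,0,0,0,8],[0,0,-40,0,0,0,8],[0,0,0,0,0,0,8],[0,0,0,0,0,0,8],[0,0,0,0,0,0,8]]'
python3 - <<'E'
from h import *
plan(.4854,-.1515,.11)
E
```

```text
clock: 51.6
ee_pos: [0.4173, 0.1005, 0.044]
tool_rot: [0.0, 0.941, 0.338, 0.0]
wrist_force: [0.7, -0.9, 5.8]
opening: 0.0177
finger_force: 25.0
clock: 52.3
ee_pos: [0.4166, 0.1002, 0.1633]
tool_rot: [-0.0, 0.941, 0.338, -0.001]
wrist_force: [0.0, 0.8, -0.9]
opening: 0.0179
finger_force: 25.0
clock 52.3 p [0.4166 0.1002 0.1633] yaw 0.690 tilt 0.001 open 0.018 j7 -1.39 | turn 0.000 shift [-107.1  238.    53.3]
```

```bash

python3 -m pendant '[[-16,36,0,0,0,0,8],[-18,40,0,0,0,0,8],[-18,40,0,0,0,0,8],[-18,40,0,0,0,0,8],[-18,40,10,0,0,0,8],[-19,42,20,0,0,0,8],[0,0,23,0,0,0,8],[0,0,0,0,0,0,8],[0,0,0,0,0,0,8],[0,0,0,0,0,0,8]]' >/dev/null
python3 - <<'E'
from h import *
plan(.4849,-.1516,.052)
E
```

```text
clock 53.3 p [ 0.4864 -0.1499  0.1117] yaw 0.692 tilt 0.000 open 0.018 j7 -0.93 | turn 0.000 shift [-2.2  0.4 59.7]
```

```bash

python3 -m pendant '[[-2,0.3,15,0,0,0,8],[0,0,20,0,0,0,8],[0,0,8,0,0,0,8],[0,0,6,0,0,0,8],[0,0,5,0,0,0,8],[0,0,4,0,0,0,8],[0,0,1.5,0,0,0,8],[0,0,0,0,0,0,8],[0,0,0,0,0,0,8]]'
python3 -m pendant '[[0,0,0,0,0,0,45],[0,0,0,0,0,0,45],[0,0,0,0,0,0,45],[0,0,0,0,0,0,45],[0,0,-20,0,0,0,45],[0,0,-30,0,0,0,45],[0,0,-40,0,0,0,60],[-30,-10,-45,0,0,0,60],[-40,-10,-40,0,0,0,60],[-10,0,-40,0,0,0,60],[0,0,0,0,0,0,60],[0,0,0,0,0,0,60]]'
python3 - <<'E'
from h import *
d=shot('wrist','w11'); plan(.4,-.2,.2)
pk=np.load('/tmp/rack.npz')['pk']
for n,v in zip(['frame','oblong','bigsq','smallsq','twin'],pk):
    u=pix(d,[[*v,.055]])[0].astype(int); print(u,(v*1000).round(1))
    if 0<u[0]<640 and 0<u[1]<400: hoods(d,{n:(*u,22)},.044,.06)
E
```

```text
clock: 54.2
ee_pos: [0.4848, -0.1524, 0.0519]
tool_rot: [0.0, 0.941, 0.338, 0.0]
wrist_force: [-2.7, 1.8, 3.9]
opening: 0.0177
finger_force: 25.0
clock: 55.4
ee_pos: [0.4178, -0.1851, 0.2578]
tool_rot: [0.001, 0.941, 0.338, 0.0]
wrist_force: [0.5, 0.5, 0.1]
opening: 0.06
finger_force: 0.0
clock 55.5 p [ 0.4176 -0.1846  0.2569] yaw 0.690 tilt 0.000 open 0.060 j7 -0.62 | turn 0.000 shift [-23.4   0.7  56.9]
[379  53] [ 580.3 -147.3]
frame 509 c [ 580.2 -148.4] wh [26.7 26.2] ang 0.309 zmax 0.0568
[425  93] [ 583.4 -216.7]
oblong 298 c [ 584.4 -214.7] wh [34.  15.9] ang 0.951 zmax 0.0567
[467 129] [ 586.5 -286.1]
bigsq 421 c [ 586.1 -285.6] wh [32.7 33. ] ang 0.058 zmax 0.0567
[328 123] [ 485.4 -151.5]
smallsq 94 c [ 486.  -152.4] wh [17.5 17.8] ang 0.691 zmax 0.0560
[372 158] [ 488.5 -220.9]
twin 355 c [ 488.2 -221.6] wh [26.4 33.6] ang 1.515 zmax 0.0562
```

View pics/w11.png

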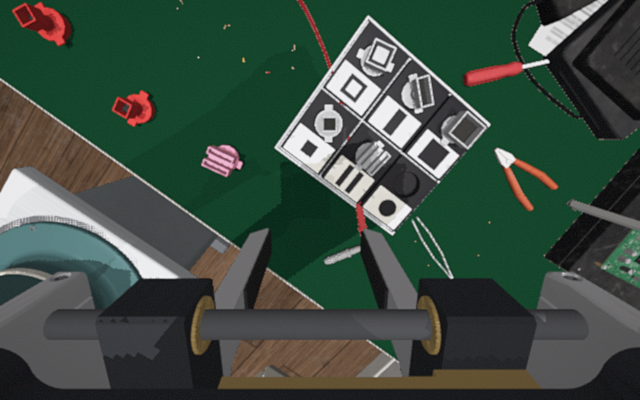

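All five nozzles sit over their matching labels: frame (378,55), oblong (418,92), bigsq (463,128), smallsq (328,122), twin (374,156). Heights are all 56–57 mm and each is within 3 mm of its pocket centre. The gripper is clear, so I'm handing in.

```bash
python3 -c "
from plant import bot
print(bot.hand_in())"
```

```text
the job is handed in; nothing more can be done
None
```

The job is handed in with no verdict returned: by my last measurements, the round nozzle is locked in the heater, and the large square, small square, oblong, twin-blade and square-frame nozzles are all seated in their own holders.

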